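# Load a harness plug into the probe press and wind the test pins up to it

## Robot

A 6-joint arm with a two-finger parallel gripper is mounted at the origin on a cart in front of the work surface, level with it; the furniture and walls round the work are solid. World frame = base frame: x ahead of the robot, y to its left, z up, the work surface at z = 0. Lengths are in mm, angles in rad, forces in N, time in s.
With the tool pointing down it reaches from about 300 to 950 mm from the base axis. Payload 3.1 kg.
Tool frame: the origin (TCP) lies at the very end of the fingers, on their centre line; the grasp point (between the pads) lies 19 mm behind it; z points along the fingers, y is the line along which they close (so a half turn about z gives the same grasp; the last joint's range is limited). The gripper opens to 85 mm and grips with 20 to 120 N. Pads are 22 mm wide; open, the fingers measure 114 mm over their backs; the gripper's body (76 mm by 85 mm) begins 54 mm behind the grasp point. The pads swing forward as they close: fully open they stand 13 mm farther back than shut.
Start: joints at [1.035, 0.308, 1.634, -0, 1.2, -0.07], TCP at [280.736, 558.408, 231.272] pointing down, gripper open.
Joint ranges: [-3.06, 3.06], [-0.79, 1.96], [0.05, 2.63], [-1.19, 4.34], [0.05, 2.64], [-2.94, 2.94]. Speed limits (rad/s): [2.79, 2.79, 3.14, 3.14, 3.14, 3.14].

## Interface

Orientations are given as a unit quaternion [w, x, y, z].
In Python, from plant import sense, grab_frame, get_calibration, finish_job, silhouettes, mark_of gives the robot as it stands. The module is installed in compiled form; this text tells all that it offers.
- The arm moves only by the shell command python3 -m inch 'ROWS' [FORCE]. ROWS is JSON, a list that holds one entry, the list of rows, each a list of 5 numbers: the closure, from 0 (fully open) to 1 (shut), then the shift along the tool's x, y, z in cm, then the turn about the tool's z in degrees. A call has 1 to 20 rows; each row shifts and turns the commanded pose from where the row before left it, along the tool's axes as they then stand; what a row does not reach is not made up. A row lasts 1/12 s, in which the tool goes at most 41.7 mm and 7.16 degrees, less where a joint would pass 70% of its speed; a pose out of reach is approached as far as the arm can. A call is refused whole if a number of a shift passes 4.17 or a number of a turn 7.16, either way. A call with a gripper value outside its range is refused whole. The fingers move at their own pace and stop on an object; FORCE is the grip in N (left out, the last holds). Time passes only in rows, so rows that do not move let the fingers close. It gives the time, the measured TCP pose, the force, the opening and the grip force at its end, in the units of the state.
- sense(): the state, without advancing time (a new reading comes with each control period).
- grab_frame(name): name is "side" or "top" or "wrist"; returns (picture, depth): 480x640x3 uint8, red, green, blue; 480x640 float32, mm along the optical axis (not along the pixel's ray), 0 where there is no reading.
- get_calibration(name): a dict with "mtx" (3x3 intrinsics, pixels), "k1" (the pictures are not rectified: a ray, as slopes to the right and down, at radius r is drawn at 1 + k1 r^2 times it, then the intrinsics apply), "R" (3x3) and "t" (3): a world point X has camera coordinates R X + t. Camera axes: x right, y down, z forward; pixel columns grow to the right and rows downward; lengths in mm; the calibration is good to about 2 mm. A picture is of the moment at which its call begins: read the wrist's pose just before it. get_calibration takes no time and is no camera call; for the wrist camera it gives the pose at the moment of the call.
- finish_job(): hands the job in; it is judged then, once.
Trained networks look in the newest picture that a camera, given by its name, has taken for a name from the list of things; names that differ only in an ending like _2 or _b are one class to them, and where a whole thing is asked for, a point or a joint stands for the part that bears it (a point fixed in the world has none). Each returns a list of dicts, best first, with "p" (0 to 1); they miss things now and then, are a little off and sometimes report something else, mostly with a low value. They report only what shows in the picture. A call takes as long as a camera call. They do not tell look-alikes from the thing itself.
- silhouettes(camera, label): "pixels" (480x640 bool, what is visible of it).
- mark_of(camera, label): "location" ([x, y, z] in mm, in the coordinates of the camera as it stood for that picture, good to about 4 mm: a listed point, or the origin of a listed thing).
The state is a dict: "clock": time; "joint_positions": joint angles; "joint_velocities": joint speeds; "joint_torque": joint torques, N m; "tcp_pos": TCP position; "tcp_rot": TCP orientation; "ft_force": force on the tool from outside, world axes, zero at the start; "wrist_torque": the same for the moment, N m; "opening": finger opening in mm; "finger_force": force on a finger pad.
Only numpy, scipy, OpenCV 4.12 (cv2) and the standard library are available. Lean on these libraries where they do the work, as an engineer would, in place of code of your own. Each camera call takes 0.05 s, during which the arm holds its last target. There are 200 camera calls.

## Task

Take the wider of the two white harness plugs (the one with eight sockets) and set it down in the nest of the probe press with its brass contacts towards the spring pins. Then wind the press's star wheel to the left, pushing one spoke after another, until the pins press the plug against the backstop screw with about 13 N; more than 25 N at any time would ruin them. Leave the plug held like this, and leave the other plug, the tester and the screwdriver where they are.

Things in the scene. Friction and masses are not known exactly. Their poses are not given: they have to be found in the camera images.
- press_base: Fixed probe press: steel base plate 350 x 120 mm, top 14 mm above the table, with a blue gear head (66 x 72 mm, 136 mm high, the tallest part) near its right end. Origin on the table below the middle of the gear head; x away from the robot, y to the left (yaw up to 7 degrees), z up. A square rack ram at 112 mm height runs along y through the gear head, driven by a pinion under it.
- star_wheel: Star wheel before the gear head: five round spokes, 9 mm thick, 72 degrees apart, with 16 mm balls centred 66 mm from the axis (one red, four black) on a 34 mm hub, 26 mm long. Origin on its axis in the plane of the spokes, 85 mm above the table, 52 mm before the gear head's face; x = axis, level, towards the gear head; the red-balled spoke points along its own z.
- wheel_hub (a point): Near end of the wheel's hub, 17 mm before the spokes' plane. Pushing the upper spokes left (press_base +y) drives the ram left, 16 mm per rad; right draws it back. A friction brake (0.32 N m either way) holds wheel and ram wherever left, with up to 20 N on the pins; each N on the pins adds 0.016 N m. From the start it takes about 1.6 to 4.4 rad until the pins hold a plug against the backstop.
- nest: Fixed aluminium pedestal in line with the ram, 172 to 190 mm left of press_base's origin. Origin at the centre of its foot, 14 mm above the table, axes as press_base. On top a flat floor 90 mm above that origin, from y -26 to +12 mm, where a dark plate stands; two side lips, 7 mm high, 31 mm apart in x (38 mm at their sloping tops), from y -22 to +10 mm. Open upwards and towards the pins (-y).
- nest_seat (a point): Point on the floor of the nest where the origin of a plug may be set down clear of the backstop screw: 104 mm above the table, 16 mm in -y of the nest's origin. The plug's own x must point along the nest's +y (contacts towards -y). From here the pins slide it on by 4 to 16 mm until it meets the backstop.
- ram: Ram with its pin block (black, 36 mm wide, 27 mm high). Origin at the centre of the block's left face, 112 mm above the table; y points to the plug. Eight brass spring pins stand out of it, their contact plane 9 mm before the origin (fine points 4 mm more, which enter the sockets). Together they push with 3 N once touched and 12 N more for each mm they are pushed in, 3 mm in all.
- nest_plate (a point): Middle of the face of the nest's dark plate, at y = +12 mm of the nest and 8 mm above its floor. The backstop, a 10 mm steel screw with a brass thumb knob behind, sticks out of it towards the pins by 2 to 14 mm, as the last user left it; its setting is not measured, so where the plug stops must be felt. Leave the screw alone.
- plug_8way: The wider white plug, two rows of four sockets, body 20 x 28 x 15 mm (x, y, z; a latch on top adds 3 mm), 12 to 21 g. Origin at the centre of its underside, z up; the socket end, with brass contacts in it, is its -x end (the +x end has empty wire holes). Grasp it across its 28 mm (y), fingertips 8 mm or more above its underside so that they clear the lips of the nest.
- plug_sockets (a point): Centre of the face with the brass contacts of the wider plug, 10 mm along its -x from its origin and 8 mm above it.
- plug_6way: The narrower white plug with two rows of three sockets, body 20 x 22 x 15 mm; same axes. Not wanted; leave it.
- tester: Black handheld tester with a blue screen, standing on its long edge behind the press, 29 x 172 x 94 mm, origin at the centre of its underside. Leave it.
- screwdriver: Small screwdriver with a blue handle lying before the press, 153 x 23 x 22 mm, origin at the centre of its underside. Leave it.
Mind the look-alikes: they are no part of the job. Leave any pink or red look-alike of the plug_8way alone.

How it is judged (in metres and radians):
On the way, in this order (a step that is already met when the one before it is completed fails the run):
1. the wider plug stands in the nest between its lips, contacts towards the pins, let go of, the pins not yet pressing (x of plug_8way in the frame of nest between -0.0025 and 0.0025 m and z of plug_8way in the frame of nest between 0.087 and 0.0925 m and angle between plug_8way's own z axis and vertical below 0.12 rad and angle between the x axis of plug_8way and the y axis of nest, either way round below 0.2 rad and x of nest_plate in the frame of plug_8way above 0.005 m and y of plug_8way in the frame of nest between -0.023 and 0.0025 m and contact force between the fingers and plug_8way below 0.05 N and contact force between ram and plug_8way below 1 N), for 0.2 s.
2. the pins press the plug against the backstop with at least 8 N (x of plug_8way in the frame of nest between -0.0025 and 0.0025 m and z of plug_8way in the frame of nest between 0.087 and 0.0925 m and angle between plug_8way's own z axis and vertical below 0.12 rad and contact force between ram and plug_8way above 8 N), for 0.3 s.
At the end, for the whole second after the job is handed in: The wider plug stands upright in the nest between its lips (within 2.5 mm across and in height) with its contacts towards the pins and its back on the backstop screw, at rest, and the spring pins press on it with 8 to 18 N (all of step 2 and angle between the x axis of plug_8way and the y axis of nest, either way round below 0.2 rad and x of nest_plate in the frame of plug_8way above 0.005 m and y of plug_8way in the frame of nest between -0.0145 and 0.0025 m and contact force between ram and plug_8way below 18 N and linear speed of plug_8way below 0.01 m/s); the robot touches nothing.
It fails at once if the pins press on the wider plug with more than 25 N at any time (contact force between ram and plug_8way above 25 N).
It fails at once if the narrower plug, the tester or the screwdriver is moved by more than 15 mm (distance of any of plug_6way, tester, screwdriver from where it was at the start of the episode above 0.015 m).
It also fails if it takes over 72 s, if anything falls off the work surface, if the arm or the gripper's body presses on something with over 40 N, if the wrist force passes 120 N, or if a joint passes its speed limit or range.

## Working session

There is one attempt and no reset: what is moved stays moved. The work goes in short steps, Python scripts to look and compute and a shell command to move; the robot and the scene stay as the last step left them, time stands still between calls to the robot, and variables do not carry over. Pictures are saved under pics/ and viewed, at most 10 in all, crops included, and the job is handed in when it is done.

```bash
mkdir -p pics; cat > h.py <<'E'
import numpy as np, cv2
from plant import *
from scipy.spatial.transform import Rotation as Rot
def pix2ray(c,u,v):
    K=c["mtx"];K=np.array(K);xd=(np.array(u)-K[0,2])/K[0,0];yd=(np.array(v)-K[1,2])/K[1,1]
    x,y=xd,yd
    for _ in range(20):
        f=1+c["k1"]*(x*x+y*y);x,y=xd/f,yd/f
    return x,y
def toworld(c,p): return (np.atleast_2d(p)-np.array(c["t"]))@np.array(c["R"])
def px(c,d,u,v):
    x,y=pix2ray(c,u,v);z=d[np.array(v).astype(int),np.array(u).astype(int)]
    return toworld(c,np.stack([x*z,y*z,z],-1))
def proj(c,X):
    p=np.atleast_2d(X)@np.array(c["R"]).T+np.array(c["t"]);x,y=p[:,0]/p[:,2],p[:,1]/p[:,2]
    f=1+c["k1"]*(x*x+y*y);K=np.array(c["mtx"]);return np.stack([K[0,0]*x*f+K[0,2],K[1,1]*y*f+K[1,2]],-1)
def save(n,im): cv2.imwrite("pics/"+n,im[:,:,::-1])
E
python3 - <<'E'
from h import *
np.set_printoptions(precision=1,suppress=True)
s=sense();print(s["clock"],s["tcp_pos"],s["tcp_rot"],s["opening"])
for n in ["top","side"]:
    c=get_calibration(n);im,d=grab_frame(n);save(n+"0.png",im)
    print(n,c["mtx"],c["k1"],"cam",-np.array(c["R"]).T@np.array(c["t"]))
    for l in ["press_base","star_wheel","wheel_hub","nest","nest_seat","ram","nest_plate","plug_8way","plug_6way","tester","screwdriver"]:
        for m in mark_of(n,l)[:3]:
            print(l,round(m["p"],2),toworld(c,m["location"])[0],proj(c,toworld(c,m["location"]))[0])
E
```

```text
0.0 [280.3 557.7 230. ] [-0.   0.2  1.  -0. ] 85.07446362516471
top [[508.3   0.  317.5]
 [  0.  508.3 231.7]
 [  0.    0.    1. ]] -0.12320430345965148 cam [394.7 222.1 948. ]
press_base 0.93 [567.7  36.3   2.7] [415.4 249.5]
star_wheel 0.62 [482.3  46.7  82. ] [419.  290.4]
wheel_hub 0.7 [468.2  49.5  85.6] [418.  298.4]
wheel_hub 0.25 [743.   86.8  -4. ] [387.5 162.6]
nest 0.76 [574.8 217.7  12.8] [320. 243.]
nest_seat 0.94 [574.4 197.8 107.3] [332.2 232.9]
nest_seat 0.54 [466.7  48.7  85.4] [418.4 299.2]
ram 0.9 [570.1 147.6 114.7] [362.2 235.1]
ram 0.63 [468.   50.2  86.7] [417.7 298.5]
nest_plate 0.66 [579.8 229.3 117.8] [313.6 228. ]
plug_8way 0.71 [581.2 339.9   2.7] [255.6 239.3]
plug_8way 0.7 [651.7 460.4  -3.9] [196.3 203.3]
plug_8way 0.61 [558.3 406.6  -2.3] [220.5 250.9]
plug_6way 0.44 [473.9 425.7   0.4] [207.7 294.9]
tester 0.89 [741.1  88.6  -0.1] [386.8 162.9]
screwdriver 0.68 [575.6 198.6 105.7] [331.7 232.4]
screwdriver 0.63 [387.6 243.6  -3.9] [303.9 344.3]
side [[597.8   0.  308.4]
 [  0.  597.8 236.1]
 [  0.    0.    1. ]] -0.05778944847091515 cam [ 531.2 1120.6  580.9]
press_base 0.95 [567.4  45.9   1.7] [301.9 238.9]
star_wheel 0.94 [482.9  48.1  82.8] [344.6 203.9]
wheel_hub 0.94 [469.7  47.9  78.9] [351.2 205.7]
nest 0.94 [581.6 214.   11.1] [290.9 278.7]
nest_seat 0.92 [577.8 199.9 106.9] [292.9 227.5]
ram 0.9 [575.6 147.2 109.4] [295.5 213. ]
nest_plate 0.63 [575.7 222.8 109.2] [293.6 232.5]
plug_8way 0.72 [655.8 457.5  -1.1] [231.5 374.6]
plug_8way 0.66 [579.8 216.1   8.1] [291.9 280.8]
plug_8way 0.51 [564.  407.1   0.7] [296.4 352.6]
plug_6way 0.56 [484.1 428.7  -2.7] [349.6 364.6]
tester 0.67 [747.9  86.6  -3.5] [210.9 249.6]
tester 0.55 [563.8 406.9  -0.5] [296.5 353.2]
screwdriver 0.95 [390.6 245.3   2.3] [399.4 294.2]
```

```bash
python3 - <<'E'
import cv2
a=cv2.imread("pics/top0.png");cv2.imwrite("pics/t1.png",cv2.resize(a[130:370,150:470],None,fx=2.5,fy=2.5,interpolation=cv2.INTER_CUBIC))
a=cv2.imread("pics/side0.png");cv2.imwrite("pics/s1.png",cv2.resize(a[160:400,170:490],None,fx=2.5,fy=2.5,interpolation=cv2.INTER_CUBIC))
E
```

```text
(no output)
```

View pics/t1.png

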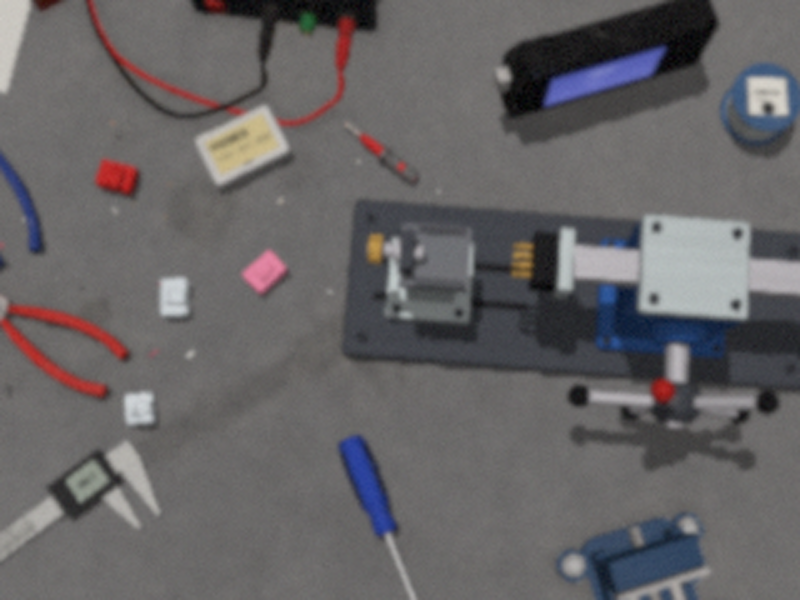

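View pics/s1.png

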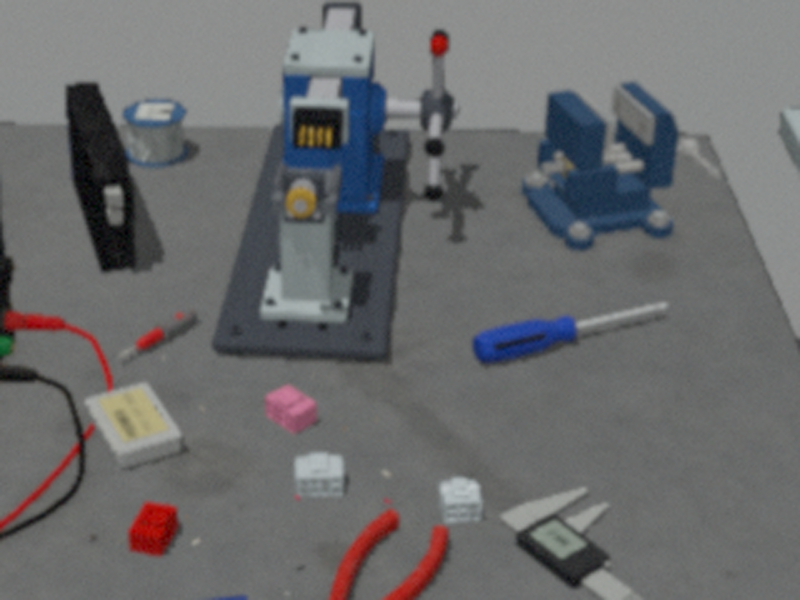

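The candidates for the plug, by pixel in the top image:
- White, (219,249): long side about 28 mm.
- White, (205,294): squarish, so the 6-way.
- Pink look-alike, (256,239).
- Red look-alike, (196,203).

I choose the white one at (219,249) and will check it with a close wrist view.

```bash
python3 - <<'E'
from h import *
np.set_printoptions(precision=2,suppress=True)
s=sense();q=s["tcp_rot"];R=Rot.from_quat(np.roll(q,-1)).as_matrix();print(R,s["joint_positions"])
c=get_calibration("wrist");C=-np.array(c["R"]).T@np.array(c["t"]);print("cam in tool",R.T@(C-s["tcp_pos"]),"axis",R.T@np.array(c["R"])[2], "xaxis",R.T@np.array(c["R"])[0],c["mtx"])
P=np.array([560,407,0.]);print("delta tool",R.T@(P-s["tcp_pos"]))
E
```

```text
[[-0.89  0.45 -0.  ]
 [ 0.45  0.89 -0.  ]
 [-0.   -0.   -1.  ]] [ 1.04  0.31  1.63 -0.    1.2  -0.07]
cam in tool [  71.24    2.35 -142.48] axis [-0.28  0.    0.96] xaxis [-0.  1. -0.] [[380.71   0.   318.8 ]
 [  0.   380.71 241.49]
 [  0.     0.     1.  ]]
delta tool [-317.52   -9.84  231.24]
```

```bash
python3 -m inch '[[[0,-3.9,0,1,0],[0,-3.9,0,1,0],[0,-3.9,0,1,0],[0,-3.9,0,1,0],[0,-3.9,0,1,0],[0,-3.9,0,1,0],[0,-3.9,0,1,0],[0,-3.9,-1,1,0],[0,0,0,0,7],[0,0,0,0,7],[0,0,0,0,7],[0,0,0,0,7],[0,0,0,0,7],[0,0,0,0,7],[0,0,0,0,7],[0,0,0,0,7],[0,0,0,0,7],[0,0,0,0,0]]]'
python3 - <<'E'
from h import *
np.set_printoptions(precision=2,suppress=True)
s=sense();R=Rot.from_quat(np.roll(s["tcp_rot"],-1)).as_matrix();print(s["clock"],s["tcp_pos"],R,s["joint_positions"])
c=get_calibration("wrist");im,d=grab_frame("wrist");np.savez("w1.npz",im=im,d=d,c=np.array(c,dtype=object))
save("w1f.png",im)
for l in ["plug_8way","plug_sockets","plug_6way"]:
    for m in mark_of("wrist",l)[:3]: print(l,m["p"],toworld(c,m["location"])[0],proj(c,toworld(c,m["location"]))[0])
E
```

```text
clock: 2.7
tcp_pos: [555.0, 409.3, 151.2]
tcp_rot: [-0.0, 0.706, 0.708, -0.0]
ft_force: [0.6, 0.7, -0.1]
opening: 85.1
finger_force: 0.0
2.7 [555.01 409.33 151.18] [[-0.  1. -0.]
 [ 1.  0. -0.]
 [-0. -0. -1.]] [0.57 0.51 1.53 0.   1.11 0.57]
plug_8way 0.73 [563.48 409.05  -0.58] [327.96 226.92]
plug_8way 0.67 [585.58 337.33   2.96] [353.48 310.72]
plug_8way 0.62 [657.14 459.87   1.33] [451.59 163.2 ]
plug_sockets 0.75 [558.5  403.46   6.36] [321.73 235.99]
plug_sockets 0.74 [592.95 346.83   4.37] [362.82 301.15]
plug_sockets 0.74 [646.24 461.03   6.82] [439.77 162.09]
plug_6way 0.92 [481.03 427.91   0.21] [222.93 203.57]
```

View pics/w1f.png

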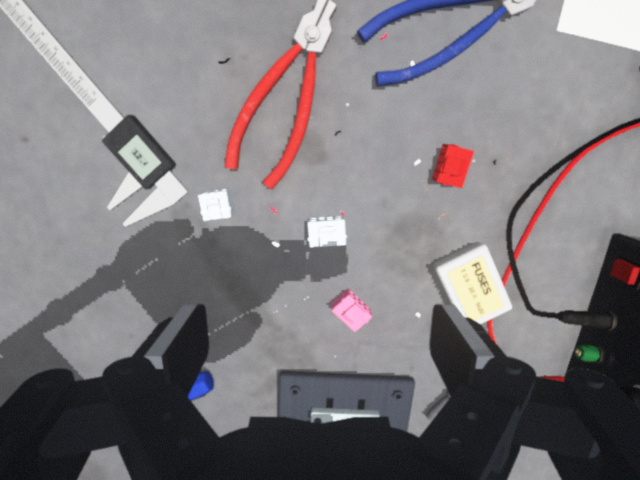

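The wrist view shows the chosen white plug at (327,231), the 6-way at (214,205), the pink look-alike at (352,310) and the red one at (453,165). Next is a close crop to see which end has the contacts.

```bash
python3 - <<'E'
from h import *
a=cv2.imread("pics/w1f.png")[205:260,292:365];b=cv2.imread("pics/side0.png")[325:380,260:375]
A=cv2.resize(a,None,fx=7,fy=7,interpolation=cv2.INTER_CUBIC);
c=cv2.imread("pics/w1f.png")[180:230,187:245];B=cv2.resize(c,None,fx=4.5,fy=4.5,interpolation=cv2.INTER_CUBIC)
o=np.zeros((600,790,3),np.uint8);o[:A.shape[0],:A.shape[1]]=A;o[:B.shape[0],520:520+B.shape[1]]=B
D=cv2.resize(b[:45],None,fx=4.4,fy=4.4,interpolation=cv2.INTER_CUBIC);o[390:390+D.shape[0],:D.shape[1]]=D
cv2.imwrite("pics/crop.png",o)
c=get_calibration("wrist");im,d=grab_frame("wrist")
np.set_printoptions(precision=2,suppress=True)
v,u=np.mgrid[205:260,292:365];P=px(c,d,u.ravel(),v.ravel());rgb=im[205:260,292:365].reshape(-1,3).astype(int)
m=(P[:,2]>11)&(P[:,2]<22)&(rgb.min(1)>140);print(m.sum(),P[m].mean(0),np.percentile(P[m],[2,50,98],axis=0))
r=cv2.minAreaRect(P[m][:,:2].astype(np.float32));print(r)
E
```

```text
941 [561.69 408.45  15.36] [[548.03 398.5   13.03]
 [561.61 408.6   15.  ]
 [575.3  417.96  18.12]]
((561.8724975585938, 408.0293884277344), (28.47760581970215, 20.25092887878418), 4.104816436767578)
```

View pics/crop.png

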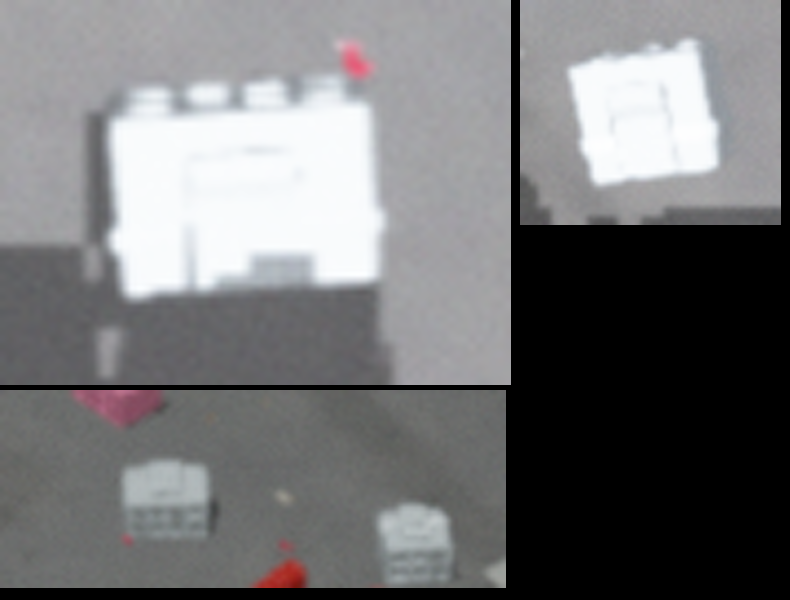

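```bash
python3 -m inch '[[[0,2,0,3,0],[0,2,0.3,3,0],[0,1.5,0.3,3.5,0],[0,0,0,0,0]]]'
python3 - <<'E'
from h import *
np.set_printoptions(precision=2,suppress=True)
c=get_calibration("wrist");im,d=grab_frame("wrist")
for l in ["plug_8way","plug_sockets"]:
    for m in mark_of("wrist",l)[:3]: print(l,m["p"],toworld(c,m["location"])[0],proj(c,toworld(c,m["location"]))[0])
u,v=proj(c,[562,415,8])[0].astype(int);print(u,v)
save("w2.png",cv2.resize(im[max(v-50,0):v+50,u-65:u+65],None,fx=6,fy=6,interpolation=cv2.INTER_CUBIC))
E
```

```text
clock: 3.28
tcp_pos: [555.1, 462.9, 45.4]
tcp_rot: [-0.002, 0.704, 0.71, -0.007]
ft_force: [-2.2, -2.0, -3.3]
opening: 85.7
finger_force: 0.0
plug_8way 0.92 [656.98 461.37   2.3 ] [510.28 280.84]
plug_8way 0.66 [560.82 409.6   -0.57] [327.01 361.14]
plug_sockets 0.86 [645.72 464.86   7.74] [494.74 278.47]
plug_sockets 0.82 [561.95 399.15  10.81] [328.92 389.33]
329 361
```

View pics/w2.png

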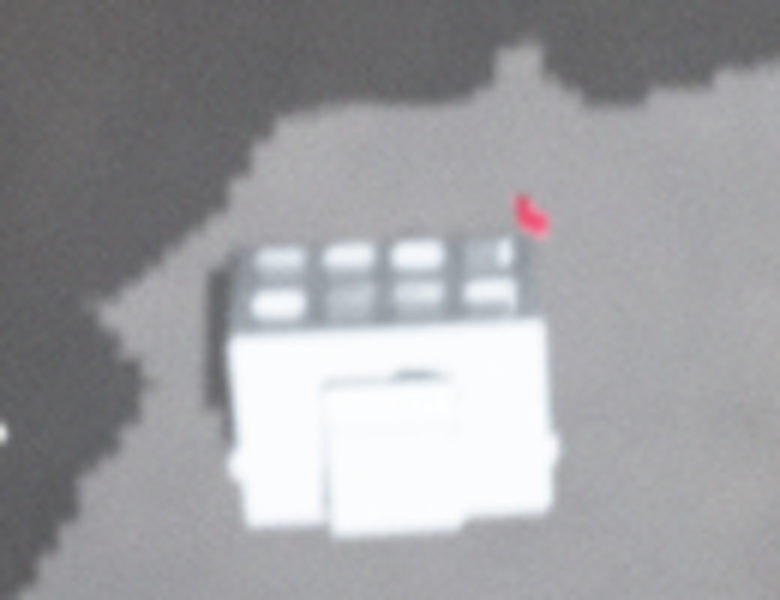

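The far (+y) end shows 2x4 empty wire holes without brass, so the contacts face -y and the plug already points the right way.

```bash
cat > st.py <<'E'
from h import *
import sys
np.set_printoptions(precision=2,suppress=True)
s=sense();R=Rot.from_quat(np.roll(s["tcp_rot"],-1)).as_matrix()
print(s["clock"],s["tcp_pos"],"ft",np.array(s["ft_force"]),"open",round(s["opening"],1),s["finger_force"],"yang",np.degrees(np.arctan2(R[1,1],R[0,1])),"tilt",R[:,2],"j",np.array(s["joint_positions"]))
if len(sys.argv)>3: print("tool delta",R.T@(np.array(list(map(float,sys.argv[1:4])))-s["tcp_pos"]))
E
python3 st.py 561.7 408.2 60
```

```text
3.4333 [560.54 464.06  56.06] ft [ 0.4  -0.31 -0.09] open 85.5 0.0 yang 0.3714500362332271 tilt [-0. -0. -1.] j [ 0.63  0.68  1.46 -0.    1.    0.63]
tool delta [-55.87   0.79  -3.89]
```

```bash
python3 -m inch '[[[0,-2.8,0.05,0,-3.7],[0,-2.8,0.2,0,0],[0,0,0,2,0],[0,0,0,1.5,0],[0,0,0,0.75,0],[0,0,0,0.5,0],[0,0,0,0,0],[0,0,0,0,0],[0,0,0,0,0]]]'
python3 st.py 561.7 408.2 8.5
```

```text
clock: 4.18
tcp_pos: [565.8, 409.6, 9.6]
tcp_rot: [0.0, 0.682, 0.732, 0.001]
ft_force: [-0.6, -0.3, 0.2]
opening: 85.6
finger_force: 0.0
4.1833 [565.76 409.56   9.58] ft [-0.62 -0.32  0.19] open 85.6 0.0 yang 4.059123733018731 tilt [ 0.  0. -1.] j [0.56 0.69 1.55 0.   0.89 0.49]
tool delta [-1.07 -4.15  1.07]
```

```bash
python3 -m inch '[[[0,-0.1,-0.4,0.1,0],[0.4,0,0,0,0],[1,0,0,0,0],[1,0,0,0,0],[1,0,0,0,0],[1,0,0,0,0],[1,0,0,0,0],[1,0,0,0,0],[1,0,0,0,0],[1,0,0,0,0]]]' 30
python3 st.py 561.7 408.2 8.5
python3 - <<'E'
from h import *
np.set_printoptions(precision=2,suppress=True)
# press geometry from top camera + side, fixed parts
for n in ["top","side"]:
    c=get_calibration(n);im,d=grab_frame(n);np.savez(n+"1.npz",im=im,d=d)
    K=np.mgrid[150:350,100:520] if n=="top" else np.mgrid[160:330,220:420]
    P=px(c,d,K[1].ravel(),K[0].ravel());rgb=im[K[0].ravel(),K[1].ravel()].astype(int)
    ok=d[K[0].ravel(),K[1].ravel()]>0
    def rep(t,m):
        m=m&ok
        if m.sum()>10: print(n,t,m.sum(),P[m].mean(0),np.percentile(P[m],[2,98],axis=0).ravel(),cv2.minAreaRect(P[m][:,:2].astype(np.float32)))
    box=lambda x0,x1,y0,y1,z0,z1:(P[:,0]>x0)&(P[:,0]<x1)&(P[:,1]>y0)&(P[:,1]<y1)&(P[:,2]>z0)&(P[:,2]<z1)
    rep("gear top",box(500,640,-30,110,131,142))
    rep("floor",box(555,600,165,228,99,108))
    rep("lips",box(540,610,165,228,109,115))
    rep("plate",box(540,610,215,250,109,140))
    rep("block",box(540,610,110,170,118,132))
    rep("base",box(450,660,-200,270,10,18))
E
```

```text
clock: 5.02
tcp_pos: [561.8, 407.5, 8.1]
tcp_rot: [0.0, 0.682, 0.731, 0.0]
ft_force: [-0.7, 0.1, 1.4]
opening: 27.3
finger_force: 29.9
5.0167 [561.75 407.49   8.09] ft [-0.65  0.06  1.39] open 27.3 29.89587754011154 yang 4.010520281709225 tilt [ 0.  0. -1.] j [ 0.56  0.69  1.56 -0.    0.89  0.49]
tool delta [ 0.71 -0.   -0.41]
top gear top 1710 [565.73  41.88 136.28] [533.67   7.24 132.84 597.98  76.21 139.74] ((566.659912109375, 41.33287811279297), (71.82874298095703, 67.37334442138672), 86.62992858886719)
top floor 437 [576.29 207.05 104.49] [555.59 189.46 101.69 595.22 226.59 107.7 ] ((576.9866943359375, 207.81900024414062), (39.53227996826172, 44.05109786987305), 89.5068130493164)
top lips 99 [578.18 209.85 111.15] [554.47 193.36 109.11 597.44 225.38 114.46] ((575.91064453125, 209.8691864013672), (33.54747772216797, 43.276851654052734), 85.83785247802734)
top plate 204 [577.1  232.17 118.48] [556.76 216.41 109.71 596.93 248.64 124.9 ] ((576.8494262695312, 232.497314453125), (33.342777252197266, 42.347354888916016), 88.38624572753906)
top block 478 [570.81 130.68 125.73] [551.46 110.54 118.89 589.55 149.09 130.39] ((569.7117919921875, 132.78109741210938), (41.41317367553711, 48.07144546508789), 10.001749038696289)
top base 5909 [559.74 114.98  14.2 ] [505.78 -67.14  10.91 632.13 266.27  17.35] ((559.1229248046875, 96.8199691772461), (208.7386016845703, 345.4849548339844), 1.416352391242981)
side base 690 [561.08 119.65  11.73] [488.35 -54.6   10.09 636.48 258.8   15.79] ((564.7435302734375, 112.62904357910156), (182.44300842285156, 339.75933837890625), 7.329657077789307)
```

```bash
python3 -m inch '[[[1,0,0,-2,0],[1,0,0,-4,3.7],[1,0,0,-4,3.7],[1,0,0,-4,0],[1,-3,0.4,-2.5,0],[1,-3.4,0.5,-2,0],[1,-3.4,0.5,-2,0],[1,-3.4,0.5,-1.5,0],[1,-3.4,0.4,0,0],[1,-3,0.4,0,0],[1,-2,0,0,0],[1,0,0,0,0],[1,0,0,0,0],[1,0,0,0,0],[1,0,0,0,0]]]'
python3 - <<'E'
from h import *
np.set_printoptions(precision=2,suppress=True)
s=sense();c=get_calibration("wrist");im,d=grab_frame("wrist");np.savez("w3.npz",im=im,d=d);print(s["tcp_pos"],s["opening"])
for l in ["nest","nest_seat","nest_plate","ram","plug_8way"]:
    for m in mark_of("wrist",l)[:2]: print(l,round(m["p"],2),toworld(c,m["location"])[0])
save("w3.png",im)
K=np.mgrid[80:400,150:500];u,v=K[1].ravel(),K[0].ravel()
P=px(c,d,u,v);ok=d[v,u]>0
ang=np.radians(-3.4);yv=np.array([-np.sin(ang),np.cos(ang)]);xv=np.array([yv[1],-yv[0]])
L=np.stack([(P[:,:2]-[576.5,215])@xv,(P[:,:2]-[576.5,215])@yv,P[:,2]],-1)
for t,z0,z1 in [("floor",100,108),("lips",109,114),("up",115,140)]:
    for y0 in range(-30,32,6):
        m=ok&(abs(L[:,0])<32)&(L[:,1]>y0)&(L[:,1]<=y0+6)&(L[:,2]>z0)&(L[:,2]<z1)
        if m.sum()>3: print(t,y0,m.sum(),np.percentile(L[m][:,0],[1,50,99]),L[m][:,2].mean())
E
python3 st.py 575.5 199 225
```

```text
clock: 6.37
tcp_pos: [575.4, 191.1, 227.5]
tcp_rot: [-0.0, 0.727, 0.686, -0.0]
ft_force: [-0.5, 0.8, 0.1]
opening: 26.8
finger_force: 29.7
[575.4  191.14 227.51] 26.81761936434803
nest 0.88 [575.55 220.35  10.53]
nest_plate 0.73 [576.52 229.45 109.52]
ram 0.87 [574.94 148.06 111.65]
plug_8way 0.9 [577.41 194.35 218.97]
plug_8way 0.58 [587.33 342.42   2.54]
floor -30 77 [-19.86   0.71  21.86] 103.47206802108307
floor -24 397 [-18.21   1.43  21.69] 103.89719790589243
floor -18 383 [-15.63   0.71  17.77] 104.0673906475612
floor -12 413 [-16.09   0.71  18.22] 104.16185808401451
floor -6 402 [-16.04   1.42  17.57] 104.13162481161052
floor 0 382 [-15.51   1.06  17.53] 104.06179677844119
floor 6 278 [-19.52  -4.19  21.61] 104.31209249990842
floor 12 156 [-20.27  16.    22.38] 103.82621500307287
floor 18 151 [-20.16  12.47  22.26] 103.97502136871724
lips -24 41 [-19.78  17.75  21.94] 110.15288024719487
lips -18 78 [-20.4  -16.2   22.05] 110.15850532756268
lips -12 82 [-20.29   1.05  22.45] 110.12678191100797
lips -6 81 [-20.15 -16.69  22.35] 110.19913608318925
lips 0 86 [-20.06  18.35  22.23] 110.17345672774199
lips 6 85 [-20.03   5.46  22.05] 110.37544592496269
lips 18 19 [-12.54  -7.31  13.36] 111.52384978877284
lips 24 26 [-7.31 -3.92  9.46] 112.50080633465906
lips 30 12 [-3.94 -3.57  5.36] 113.10151309524777
up 6 71 [-2.63  0.74  4.77] 116.36178387451267
up 12 308 [-12.95   0.75  14.43] 121.45060912637436
up 18 386 [-12.93   0.75  14.4 ] 120.91416734915386
up 24 147 [-5.85  0.75  8.37] 117.62383181485714
up 30 123 [-6.96  0.75  9.08] 117.25156775241265
6.6667 [575.46 190.8  227.62] ft [0.16 0.04 0.27] open 27.0 29.726012349128723 yang -3.327329233838648 tilt [-0. -0. -1.] j [0.25 0.28 1.68 0.   1.18 0.31]
tool delta [ 8.19 -0.44  2.62]
```

View pics/w3.png

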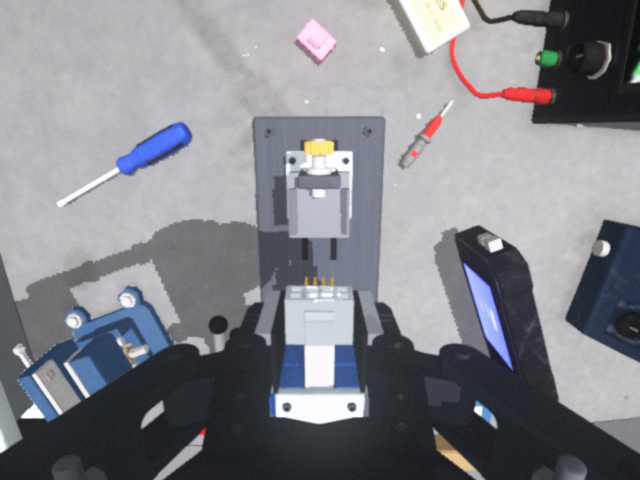

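The wrist view shows the nest at (319,205), with the gripped plug below it at (318,310). I'll measure the plug against the nest within this one image.

```bash
python3 - <<'E'
from h import *
np.set_printoptions(precision=2,suppress=True)
c=get_calibration("wrist");f=np.load("w3.npz");d=f["d"];im=f["im"]
K=np.mgrid[270:345,270:370];u,v=K[1].ravel(),K[0].ravel();P=px(c,d,u,v);rgb=im[v,u].astype(int)
ang=np.radians(-3.4);yv=np.array([-np.sin(ang),np.cos(ang)]);xv=np.array([yv[1],-yv[0]])
L=np.stack([(P[:,:2]-[576.5,215])@xv,(P[:,:2]-[576.5,215])@yv,P[:,2]],-1)
m=(P[:,2]>205)&(P[:,2]<245)
print(np.percentile(P[m],[2,50,98],axis=0))
t=m&(rgb.min(1)>100)&(P[:,2]>232-5)
for z in range(205,245,4):
    k=m&(P[:,2]>z)&(P[:,2]<=z+4)
    if k.sum()>5: print(z,k.sum(),np.percentile(L[k],[1,50,99],axis=0).ravel(),rgb[k].mean(0))
for r in range(282,345,5):
    row=slice((r-270)*100,(r-269)*100);print(r,P[row][12:88:6,2].astype(int),rgb[row][12:88:6].mean(1).astype(int))
E
```

```text
[[561.23 182.26 220.77]
 [576.75 196.07 234.46]
 [593.83 204.82 243.35]]
217 132 [-11.9  -16.46 219.62   2.79 -14.7  220.61  14.94 -13.86 220.98] [193.67 199.77 206.37]
221 222 [-12.17 -16.05 221.01   1.51 -14.24 221.72  14.89 -13.39 224.9 ] [187.68 194.46 201.1 ]
225 393 [-12.11 -16.57 225.28   1.51 -14.41 227.61  14.5  -13.38 228.92] [197.08 203.36 209.25]
229 195 [-16.23 -31.35 229.02   0.71 -14.05 232.15  20.06 -11.04 232.98] [164.5  170.83 177.65]
233 2954 [-14.77 -33.46 233.12   1.51 -22.4  234.51  17.95 -10.85 236.96] [197.84 204.58 212.05]
237 575 [-16.39 -31.76 237.01   1.13 -20.73 237.61  19.93 -10.58 240.89] [160.93 166.6  172.83]
241 217 [-16.51 -28.32 241.09  14.84 -11.37 243.05  19.71 -10.57 244.97] [83.52 85.84 91.18]
282 [ 14  13  15  13 116  14  14 115 109  13  13  14  14] [ 82  78  80  82 138  85  83 137 134 126 124 133 129]
287 [ 13 222 222 220 221 219 221 220 221 221 220 221  13] [ 79 158 205 196 228 249 189 211 219 178 195 166 131]
292 [232 226 226 227 226 226 226 227 226 225 226 226 233] [ 45 164 179 175 173 206 186 213 211 187 178 169  61]
297 [238 232 370 228 
[... 398 characters left out ...]
209 212 203 214 213 215  89]
317 [242 234 234 233 235 237 237 237 236 234 233 234 238] [ 46 213 212 212 224 226 225 225 225 213 214 215  79]
322 [242 234 234 234 237 236 237 237 237 370 233 234 239] [ 45 211 212 214 208 205 207 206 207 213 212 215  74]
327 [243 235 234 233 236 236 236 236 237 234 234 233 239] [ 47 215 214 214 214 215 212 215 213 214 216 214  72]
332 [244 233 234 233 236 237 237 236 236 234 234 234 240] [ 46 210 212 215 212 215 215 216 214 214 212 212  63]
337 [244 233 234 234 236 236 237 235 237 234 235 234 240] [ 46 211 212 215 214 216 216 215 215 215 214 212  59]
342 [244 233 234 234 236 237 236 236 236 234 234 234 242] [ 48 209 214 215 213 215 216 215 214 214 212 213  55]
```

```bash
python3 -m inch '[[[1,0.8,-0.04,0,0],[1,0,0,3,0],[1,0,0,3.5,0],[1,0,0,2,0],[1,0,0,1,0],[1,0,0,0.5,0],[1,0,0,0.5,0],[1,0,0,0,0],[1,0,0,0,0],[1,0,0,0,0]]]'
python3 st.py 575.5 199 112.3
```

```text
clock: 7.5
tcp_pos: [577.0, 198.5, 124.5]
tcp_rot: [0.001, 0.728, 0.686, 0.001]
ft_force: [0.2, -0.1, 0.1]
opening: 27.3
finger_force: 29.7
7.5 [576.98 198.47 124.48] ft [ 0.18 -0.14  0.1 ] open 27.3 29.73006695508957 yang -3.3896900229993006 tilt [ 0.  0. -1.] j [0.26 0.4  1.75 0.   0.99 0.32]
tool delta [ 0.43 -1.54 12.18]
```

```bash
python3 -m inch '[[[1,0,0,0,0],[1,0,0,0,0],[1,0,0,0,0]]]' >/dev/null; python3 st.py 575.5 198.8 112.3
python3 - <<'E'
from h import *
np.set_printoptions(precision=2,suppress=True)
c=get_calibration("wrist");im,d=grab_frame("wrist");np.savez("w4.npz",im=im,d=d)
K=np.mgrid[200:345,230:410];u,v=K[1].ravel(),K[0].ravel();P=px(c,d,u,v)
ang=np.radians(-3.4);yv=np.array([-np.sin(ang),np.cos(ang)]);xv=np.array([yv[1],-yv[0]])
L=np.stack([(P[:,:2]-[576.5,215])@xv,(P[:,:2]-[576.5,215])@yv,P[:,2]],-1)
for z0,z1,y0,y1 in [(102,106,-5,8),(108,113,-5,8),(113,117,-10,-2),(117,128,-10,-2),(128,133,-25,-8),(118,125,12,18)]:
    k=(abs(L[:,0])<26)&(L[:,2]>z0)&(L[:,2]<z1)&(L[:,1]>y0)&(L[:,1]<y1)
    if k.sum()>5: print(z0,k.sum(),np.percentile(L[k],[1,50,99],axis=0).ravel())
E
```

```text
7.75 [576.04 198.21 123.49] ft [-0.5  -0.48 -0.29] open 27.0 29.729730784893036 yang -3.390143972702791 tilt [ 0.  0. -1.] j [0.26 0.4  1.75 0.   0.99 0.32]
tool delta [ 0.56 -0.59 11.19]
102 1679 [-14.48  -4.82 102.5    0.82   0.76 103.81  16.54   7.81 105.62]
108 597 [-20.42  -4.84 108.07 -15.53   1.63 109.75  22.5    7.93 112.05]
113 153 [-11.85  -9.02 115.5    3.39  -7.09 116.57  15.03  -6.35 116.98]
117 690 [-12.13  -9.1  117.06   1.27  -6.92 123.15  15.11  -5.19 127.82]
128 2526 [-12.1  -24.77 128.84   1.47 -16.11 130.42  15.03  -8.09 132.94]
118 785 [-12.51  13.27 120.31   0.91  15.69 121.68  14.66  17.96 123.11]
```

```bash
python3 -m inch '[[[1,0,-0.04,0.4,0],[1,0,0,0.4,0],[1,0,0,0.2,0],[1,0,0,0.1,0],[1,0,0,0,0],[1,0,0,0,0],[1,0,0,0,0]]]'; python3 st.py 575.5 198.8 112.3
```

```text
clock: 8.38
tcp_pos: [574.8, 198.0, 112.0]
tcp_rot: [-0.0, 0.728, 0.686, -0.001]
ft_force: [-2.6, -1.9, 5.0]
opening: 26.9
finger_force: 30.3
8.3833 [574.76 197.99 112.03] ft [-2.64 -1.93  5.03] open 26.9 30.279276072978973 yang -3.3865393862459516 tilt [-0. -0. -1.] j [ 0.26  0.41  1.76 -0.    0.97  0.32]
tool delta [ 0.86  0.69 -0.27]
```

```bash
python3 -m inch '[[[0.5,0,0,0,0],[0.2,0,0,0,0],[0,0,0,0,0],[0,0,0,0,0],[0,0,0,-1,0],[0,0,0,-3,0],[0,0,0,-4,0],[0,0,0,-3,0],[0,0,0,0,0],[0,0,0,0,0],[0,0,0,0,0]]]'; python3 - <<'E'
from h import *
np.set_printoptions(precision=2,suppress=True)
s=sense();print(s["joint_positions"])
c=get_calibration("wrist");im,d=grab_frame("wrist");np.savez("w5.npz",im=im,d=d)
for l in ["ram","star_wheel","wheel_hub"]:
    for m in mark_of("wrist",l)[:2]: print(l,round(m["p"],2),toworld(c,m["location"])[0])
K=np.mgrid[100:400,230:410];u,v=K[1].ravel(),K[0].ravel();P=px(c,d,u,v)
ang=np.radians(-3.4);yv=np.array([-np.sin(ang),np.cos(ang)]);xv=np.array([yv[1],-yv[0]])
L=np.stack([(P[:,:2]-[576.5,215])@xv,(P[:,:2]-[576.5,215])@yv,P[:,2]],-1)
for z0,z1,y0,y1 in [(116.5,125,-28,-2),(110,112,-28,8),(118,125,12,18),(108,114,2,12)]:
    k=(abs(L[:,0])<24)&(L[:,2]>z0)&(L[:,2]<z1)&(L[:,1]>y0)&(L[:,1]<y1)
    if k.sum()>5: print(z0,k.sum(),np.percentile(L[k],[1,50,99],axis=0).ravel(),cv2.minAreaRect(L[k][:,:2].astype(np.float32)))
ct=get_calibration("top");it,dt=grab_frame("top");
for l in ["ram","star_wheel","wheel_hub"]:
    for m in mark_of("top",l)[:1]: print(l,round(m["p"],2),toworld(ct,m["location"])[0])
K=np.mgrid[255:330,360:480];u,v=K[1].ravel(),K[0].ravel();P=px(ct,dt,u,v);rgb=it[v,u].astype(int)
red=(rgb[:,0]>rgb[:,1]+60)&(P[:,2]>60);print("red",red.sum(),P[red].mean(0))
k=(P[:,2]>60)&(P[:,0]<500)&(P[:,0]>460);blk=k&(rgb.max(1)<60)
for a in [k,blk]: print(a.sum(),np.percentile(P[a],[1,50,99],axis=0).ravel())
o=np.zeros((600,800,3),np.uint8);o[:,:400]=cv2.resize(it[220:340,360:440],(400,600));is_,_=grab_frame("side");o[:,400:]=cv2.resize(is_[150:270,290:370],(400,600));save("mix.png",o)
E
```

```text
clock: 9.3
tcp_pos: [574.9, 198.0, 221.9]
tcp_rot: [-0.0, 0.728, 0.686, -0.0]
ft_force: [0.3, -0.4, -0.5]
opening: 85.7
finger_force: 0.0
[ 0.26  0.28  1.68 -0.    1.17  0.32]
ram 0.56 [577.01 148.97 108.76]
star_wheel 0.87 [488.16  46.88  87.96]
wheel_hub 0.82 [469.46  45.85  85.25]
wheel_hub 0.31 [571.81 190.92 110.17]
116.5 1212 [-13.62 -26.19 117.08  -0.07 -15.95 118.95  14.05  -6.61 122.48] ((0.24769020080566406, -16.413936614990234), (29.174901962280273, 20.219730377197266), 0.052745938301086426)
110 232 [-20.02 -20.05 110.01   0.59  -6.9  110.66  22.28   7.51 111.89] ((1.0840473175048828, -6.548213005065918), (28.45020294189453, 42.66653823852539), 89.96878814697266)
118 311 [-12.93  13.27 119.92   0.6   15.5  121.52  14.77  17.94 123.37] ((0.8999214172363281, 15.564838409423828), (4.779131889343262, 27.781740188598633), 89.89291381835938)
108 207 [-20.55   2.21 108.01   5.97   7.11 109.74  22.46  11.33 113.57] ((0.9799690246582031, 6.7093634605407715), (43.1057243347168, 9.346949577331543), 0.37964197993278503)
ram 0.63 [570.38 145.15 113.63]
red 0 [nan nan nan]<stdin>:17: RuntimeWarning: Mean of empty slice.
  ret = um.true_divide(
Traceback (most recent call last):
IndexError: index -1 is out of bounds for axis 0 with size 0
```

```bash
python3 - <<'E'
from h import *
np.set_printoptions(precision=2,suppress=True)
ang=np.radians(-3.4);yv=np.array([-np.sin(ang),np.cos(ang)]);xv=np.array([yv[1],-yv[0]])
for n in ["top","side"]:
    c=get_calibration(n);f=np.load(n+"1.npz");it,dt=f["im"],f["d"]
    K=np.mgrid[150:330,330:480];u,v=K[1].ravel(),K[0].ravel();P=px(c,dt,u,v);rgb=it[v,u].astype(int)
    W=np.stack([(P[:,:2]-[566.5,41.5])@xv,(P[:,:2]-[566.5,41.5])@yv,P[:,2]],-1)
    box=(abs(W[:,0]+85)<25)&(abs(W[:,1])<90)&(P[:,2]>25)&(P[:,2]<175)
    red=box&(rgb[:,0]>rgb[:,1]+50);blk=box&(rgb.max(1)<55)&(abs(W[:,1])>45)
    print(n,red.sum(),W[red].mean(0),np.percentile(W[red],[2,98],axis=0).ravel())
    for sgn in (1,-1):
        k=blk&(sgn*W[:,1]>0)
        if k.sum()>3: print("blk",sgn,k.sum(),W[k].mean(0))
c=get_calibration("wrist");f=np.load("w5.npz");d=f["d"]
K=np.mgrid[100:400,230:410];u,v=K[1].ravel(),K[0].ravel();P=px(c,d,u,v)
L=np.stack([(P[:,:2]-[576.5,215])@xv,(P[:,:2]-[576.5,215])@yv,P[:,2]],-1)
k=(abs(L[:,0]-1)<3.5)&(L[:,1]>-5)&(L[:,1]<14)&(L[:,2]>106)&(L[:,2]<119)
for y in range(-4,14,2):
    kk=k&(L[:,1]>y)&(L[:,1]<=y+2)
    if kk.sum(): print("screw",y,kk.sum(),L[kk][:,2].mean(),L[kk][:,2].max())
E
python3 st.py
```

```text
top 72 [-85.55  21.28 152.94] [-92.26  14.33 149.06 -77.68  27.51 157.08]
blk 1 37 [-86.26  67.29  91.75]
blk -1 59 [-86.07 -52.71 114.57]
side 48 [-82.99  14.36 144.48] [-88.84 -48.63 123.94 -77.22  30.38 152.51]
blk 1 31 [-83.61  72.97  85.57]
screw 6 20 115.02234665026745 116.18754483379901
screw 8 34 115.15420958239473 116.79400200969185
screw 10 33 115.18475470665004 116.74202669357489
screw 12 1 118.61926035161129 118.61926035161129
9.7 [574.8  198.02 220.81] ft [ 0.11 -0.04  0.15] open 85.4 0.0 yang -3.386603643478839 tilt [-0. -0. -1.] j [0.26 0.29 1.68 0.   1.17 0.32]
```

```bash
python3 -m inch '[[[1,-3.4,-1.7,0,0],[1,-3.4,-1.7,0,0],[1,-3.4,-1.7,0,0],[1,-3.4,-1.7,0,0],[1,-2.6,-1.1,0,0],[1,-1,-0.5,0,0],[1,0,0,0,0],[1,0,0,0,0],[1,0,0,3,0],[1,0,0,2,0],[1,0,0,0,0],[1,0,0,0,0],[1,0,0,0,0]]]'; python3 st.py 480.5 31.6 120
```

```text
clock: 10.78
tcp_pos: [482.5, 32.3, 172.6]
tcp_rot: [0.0, 0.727, 0.686, 0.001]
ft_force: [-0.6, 0.1, -0.6]
opening: -0.3
finger_force: 0.0
10.7833 [482.55  32.27 172.63] ft [-0.58  0.06 -0.62] open -0.3 0.0 yang -3.31755374766387 tilt [ 0.  0. -1.] j [-0.02  0.1   2.01  0.    1.03  0.03]
tool delta [-0.8  -2.08 52.62]
```

```bash
python3 -m inch '[[[1,0,-0.2,2,0],[1,0,0,2,0],[1,0,0,1,0],[1,0,0,0.3,0],[1,0.4,0,0,0],[1,0.4,0,0,0],[1,0.4,0,0,0],[1,0.4,0,0,0],[1,0.4,0,0,0],[1,0.4,0,0,0],[1,0,0,0,0]]]'; python3 st.py;  python3 -m inch '[[[1,0.5,0,0,0],[1,0.5,0,0,0],[1,0.4,0,0,0],[1,0.4,0,0,0]]]'; python3 st.py
```

```text
clock: 11.7
tcp_pos: [481.0, 54.1, 119.6]
tcp_rot: [0.002, 0.727, 0.687, -0.001]
ft_force: [-0.3, -6.6, 0.4]
opening: -0.0
finger_force: 2.7
11.7 [481.03  54.12 119.6 ] ft [-0.33 -6.63  0.39] open -0.0 2.7245949022471905 yang -3.2589350647018462 tilt [ 0. -0. -1.] j [ 0.02  0.18  2.05 -0.01  0.91  0.08]
clock: 12.03
tcp_pos: [482.1, 71.7, 119.9]
tcp_rot: [0.002, 0.727, 0.687, -0.001]
ft_force: [-1.2, -7.8, 2.1]
opening: -0.1
finger_force: 3.2
12.0333 [482.09  71.71 119.86] ft [-1.23 -7.84  2.12] open -0.1 3.179146181792021 yang -3.2736322778064983 tilt [ 0. -0. -1.] j [ 0.06  0.19  2.04 -0.01  0.91  0.12]
```

```bash
python3 -m inch '[[[1,-0.2,0,-1,0],[1,0,0,-2.5,0],[1,0,0,-2.5,0],[1,-2.5,0,0,0],[1,-2.5,0,0,0],[1,-2.4,0,0,0],[1,0,0,0,0],[1,0,0,0,0],[1,0,0,2.5,0],[1,0,0,2.5,0],[1,0,0,1,0],[1,0,0,0,0],[1,0,0,0,0]]]'; python3 -m inch '[[[1,0.5,0,0,0],[1,0.6,0,0,0],[1,0.6,0,0,0],[1,0.6,0,0,0],[1,0.6,0,0,0],[1,0.6,0,0,0],[1,0.6,0,0,0],[1,0.6,0,0,0],[1,0.6,0,0,0],[1,0.6,0,0,0],[1,0.6,0,0,0],[1,0.6,0,0,0],[1,0.5,0,0,0],[1,0,0,0,0]]]'; python3 st.py
python3 - <<'E'
from h import *
np.set_printoptions(precision=2,suppress=True)
c=get_calibration("wrist");im,d=grab_frame("wrist");save("w6.png",im)
for l in ["ram","plug_8way","nest_plate"]:
    for m in mark_of("wrist",l)[:1]: print(l,round(m["p"],2),toworld(c,m["location"])[0])
E
```

```text
clock: 13.12
tcp_pos: [477.1, -1.7, 118.8]
tcp_rot: [-0.0, 0.727, 0.686, -0.0]
ft_force: [0.3, 0.0, -1.2]
opening: 0.4
finger_force: 0.0
clock: 14.28
tcp_pos: [482.8, 73.1, 120.5]
tcp_rot: [0.002, 0.727, 0.687, 0.0]
ft_force: [-1.4, -4.7, 1.6]
opening: -0.2
finger_force: 2.3
14.2833 [482.85  73.11 120.51] ft [-1.42 -4.71  1.61] open -0.2 2.273071724921465 yang -3.28813975726398 tilt [ 0. -0. -1.] j [ 0.06  0.19  2.04 -0.    0.91  0.12]
ram 0.97 [575.73 177.98 109.87]
```

View pics/w6.png

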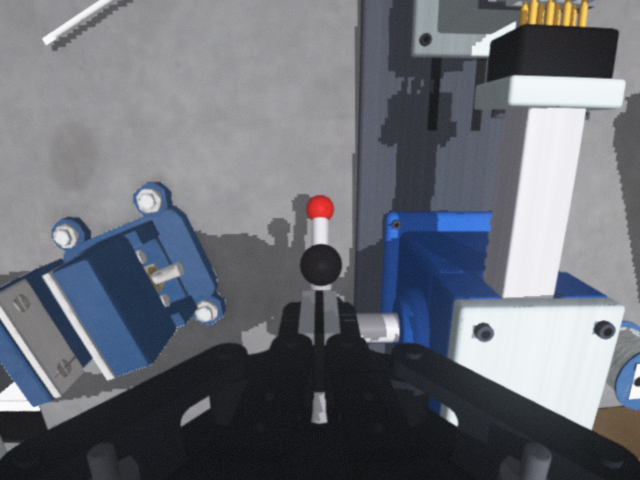

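The wrist view shows the ram extended, with its pin block at (555,55). Red is leaning well left and the next ball is at (320,265). Two spokes are done and the ram has moved 30 mm, as predicted.

```bash
python3 -m inch '[[[1,-0.2,0,-1,0],[1,0,0,-2.5,0],[1,0,0,-2.5,0],[1,-2.5,0,0,0],[1,-2.5,0,0,0],[1,-2.4,-0.1,0,0],[1,0,0,0,0],[1,0,0,0,0],[1,0,0,2.5,0],[1,0,0,2.5,0],[1,0,0,1,0],[1,0,0,0,0],[1,0,0,0,0]]]'; python3 -m inch '[[[1,0.5,0,0,0],[1,0.5,0,0,0],[1,0.5,0,0,0],[1,0.5,0,0,0],[1,0.5,0,0,0],[1,0.5,0,0,0],[1,0.4,0,0,0],[1,0.3,0,0,0],[1,0.2,0,0,0],[1,0.1,0,0,0],[1,0.1,0,0,0],[1,0.1,0,0,0]]]'; python3 st.py
python3 - <<'E'
from h import *
np.set_printoptions(precision=2,suppress=True)
for n in ["side","wrist"]:
    c=get_calibration(n);im,d=grab_frame(n)
    for l in ["ram","plug_8way","star_wheel"]:
        for m in mark_of(n,l)[:2]: print(n,l,round(m["p"],2),toworld(c,m["location"])[0])
E
```

```text
clock: 15.57
tcp_pos: [475.9, -1.5, 118.5]
tcp_rot: [-0.001, 0.728, 0.686, -0.0]
ft_force: [0.2, -0.1, -0.0]
opening: -0.2
finger_force: 0.0
clock: 16.57
tcp_pos: [481.3, 38.1, 121.0]
tcp_rot: [0.003, 0.727, 0.687, 0.001]
ft_force: [0.8, -8.6, 3.9]
opening: -0.2
finger_force: 4.3
16.5667 [481.26  38.08 121.02] ft [ 0.82 -8.61  3.91] open -0.2 4.280541390180588 yang -3.2868706749934016 tilt [ 0.01 -0.   -1.  ] j [-0.01  0.18  2.05 -0.    0.91  0.05]
side ram 0.72 [575.41 186.97 109.69]
side plug_8way 0.7 [655.25 456.4   -0.82]
side plug_8way 0.68 [582.83 336.64  -1.66]
side star_wheel 0.67 [482.62  48.48  83.  ]
side star_wheel 0.33 [479.63 429.54  -1.1 ]
wrist star_wheel 0.57 [485.06  47.65  86.72]
```

```bash
python3 -m inch '[[[1,0.1,0,0,0],[1,0.1,0,0,0],[1,0.1,0,0,0],[1,0.1,0,0,0]]]'; python3 -m inch '[[[1,0.1,0,0,0],[1,0.1,0,0,0],[1,0.1,0,0,0]]]';python3 -m inch '[[[1,0.07,0,0,0],[1,0.07,0,0,0]]]'
```

```text
clock: 17.3
tcp_pos: [481.4, 41.9, 120.7]
tcp_rot: [0.003, 0.727, 0.686, 0.001]
ft_force: [2.0, -8.4, 1.3]
opening: 0.3
finger_force: 4.1
clock: 17.55
tcp_pos: [481.5, 44.8, 120.3]
tcp_rot: [0.003, 0.727, 0.687, 0.001]
ft_force: [2.6, -9.1, -0.4]
opening: -0.3
finger_force: 3.9
clock: 17.72
tcp_pos: [481.5, 46.1, 120.1]
tcp_rot: [0.003, 0.727, 0.687, 0.0]
ft_force: [3.4, -9.2, -1.2]
opening: 0.0
finger_force: 3.8
```

```bash
python3 - <<'E'
from h import *
np.set_printoptions(precision=2,suppress=True)
c=get_calibration("side");im,d=grab_frame("side")
for l in ["ram","plug_sockets","nest_plate"]:
    for m in mark_of("side",l)[:2]: print(l,round(m["p"],2),toworld(c,m["location"])[0])
E
python3 st.py
```

```text
ram 0.71 [577.17 188.83 110.31]
plug_sockets 0.66 [649.79 459.82   3.81]
plug_sockets 0.57 [587.52 351.16   7.01]
nest_plate 0.79 [576.85 224.19 111.58]
17.9167 [481.33  46.23 120.08] ft [ 2.63 -8.96 -0.24] open 0.1 3.597417399287224 yang -3.2965547426729667 tilt [ 0. -0. -1.] j [ 0.01  0.18  2.05 -0.01  0.91  0.07]
```

```bash
for i in 1; do python3 -m inch '[[[1,0.05,0,0,0],[1,0.05,0,0,0],[1,0.05,0,0,0]]]'; python3 -m inch '[[[1,0.05,0,0,0],[1,0.05,0,0,0]]]'; python3 -m inch '[[[1,0.05,0,0,0],[1,0.05,0,0,0]]]'; done | grep -E "clock|tcp_pos|ft_"
```

```text
clock: 18.17
tcp_pos: [481.2, 47.6, 120.1]
ft_force: [1.5, -8.7, 0.3]
clock: 18.33
tcp_pos: [481.2, 48.4, 119.9]
ft_force: [2.5, -9.0, -1.1]
clock: 18.5
tcp_pos: [481.0, 49.3, 119.8]
ft_force: [0.8, -9.0, 0.1]
```

```bash
(python3 -m inch '[[[1,0.05,0,0,0],[1,0.05,0,0,0]]]'; python3 -m inch '[[[1,0.05,0,0,0],[1,0.05,0,0,0]]]')| grep -E "clock|tcp_pos|ft_"
```

```text
clock: 18.67
tcp_pos: [480.9, 50.3, 119.7]
ft_force: [1.1, -9.0, 0.0]
clock: 18.83
tcp_pos: [480.8, 51.3, 119.6]
ft_force: [0.6, -9.0, 0.4]
```

```bash
(python3 -m inch '[[[1,0.05,0,0,0],[1,0.05,0,0,0]]]'; python3 -m inch '[[[1,0.05,0,0,0],[1,0.05,0,0,0]]]')| grep -E "clock|tcp_pos|ft_"
```

```text
clock: 19.0
tcp_pos: [480.6, 52.4, 119.6]
ft_force: [1.6, -8.8, 0.4]
clock: 19.17
tcp_pos: [480.4, 53.4, 119.5]
ft_force: [-0.4, -9.0, 0.8]
```

```bash
(python3 -m inch '[[[1,0.05,0,0,0],[1,0.05,0,0,0]]]'; python3 -m inch '[[[1,0.05,0,0,0],[1,0.05,0,0,0]]]')| grep -E "clock|tcp_pos|ft_"
```

```text
clock: 19.33
tcp_pos: [480.4, 53.9, 119.4]
ft_force: [0.8, -11.0, -0.3]
clock: 19.5
tcp_pos: [480.3, 54.6, 119.4]
ft_force: [-1.0, -10.5, 0.9]
```

```bash
(python3 -m inch '[[[1,0.05,0,0,0],[1,0.05,0,0,0]]]'; python3 -m inch '[[[1,0.05,0,0,0]]]')| grep -E "clock|tcp_pos|ft_"
```

```text
clock: 19.67
tcp_pos: [480.2, 55.2, 119.4]
ft_force: [0.9, -13.1, -0.7]
clock: 19.75
tcp_pos: [480.3, 55.5, 119.3]
ft_force: [-0.1, -14.3, -0.0]
```

```bash
python3 -m inch '[[[1,0.03,0,0,0]]]'| grep -E "clock|tcp_pos|ft_"; python3 -m inch '[[[1,0,0,0,0],[1,0,0,0,0]]]'| grep -E "clock|tcp_pos|ft_"
```

```text
clock: 19.83
tcp_pos: [480.3, 55.6, 119.2]
ft_force: [0.4, -14.5, -1.5]
clock: 20.0
tcp_pos: [480.3, 55.6, 119.2]
ft_force: [0.6, -13.3, -1.4]
```

```bash
python3 -m inch '[[[1,0.04,0,0,0]]]'| grep -E "clock|tcp_pos|ft_"; python3 -m inch '[[[1,0.03,0,0,0]]]'| grep -E "clock|tcp_pos|ft_"
```

```text
clock: 20.08
tcp_pos: [480.1, 56.0, 119.3]
ft_force: [-0.7, -12.7, 1.8]
clock: 20.17
tcp_pos: [480.1, 56.4, 119.4]
ft_force: [-0.2, -12.9, 0.3]
```

```bash
python3 - <<'E'
from h import *
np.set_printoptions(precision=2,suppress=True)
ang=np.radians(-3.4);yv=np.array([-np.sin(ang),np.cos(ang)]);xv=np.array([yv[1],-yv[0]])
o=np.zeros((600,800,3),np.uint8)
for n in ["top","side"]:
    c=get_calibration(n);im,d=grab_frame(n)
    for l in ["ram","plug_8way","plug_sockets"]:
        for m in mark_of(n,l)[:4]:
            w=toworld(c,m["location"])[0]
            if w[2]>60: print(n,l,round(m["p"],2),w)
    if n=="top":
        K=np.mgrid[200:270,290:390];u,v=K[1].ravel(),K[0].ravel();P=px(c,d,u,v);rgb=im[v,u].astype(int)
        L=np.stack([(P[:,:2]-[576.5,215])@xv,(P[:,:2]-[576.5,215])@yv,P[:,2]],-1)
        for y in range(-60,20,3):
            k=(abs(L[:,0])<12)&(L[:,1]>y)&(L[:,1]<=y+3)&(L[:,2]>60)
            if k.sum(): print(y,k.sum(),np.median(L[k][:,2]),rgb[k].mean(0))
        o[:,:400]=cv2.resize(im[205:265,305:345],(400,600),interpolation=cv2.INTER_CUBIC)
    else: o[:,400:]=cv2.resize(im[200:260,273:313],(400,600),interpolation=cv2.INTER_CUBIC)
save("n7.png",o)
E
python3 st.py
```

```text
top ram 0.78 [573.76 191.53 114.39]
top plug_8way 0.52 [571.6  212.83 100.02]
top plug_8way 0.21 [579.7  227.96 115.59]
top plug_sockets 0.63 [571.61 202.48 113.32]
-60 26 122.94011370163807 [176.85 173.08 176.96]
-57 29 122.79665309010849 [179.48 175.62 179.72]
-54 25 122.87931144811438 [175.36 172.32 176.08]
-51 24 127.10640280805345 [172.   174.58 176.17]
-48 27 128.44667817175383 [189.26 196.26 196.48]
-45 26 128.1157080408259 [194.46 201.81 201.77]
-42 28 127.49797706793333 [145.5  151.   151.18]
-39 24 125.83769996448385 [50.25 50.83 52.  ]
-36 25 126.19589982600834 [32.56 31.36 33.68]
-33 26 125.69325873116009 [33.15 31.88 33.69]
-30 25 125.80493719306595 [33.44 33.04 35.12]
-27 25 125.68852175711696 [41.28 37.16 34.72]
-24 28 116.87339536292052 [95.64 76.93 49.79]
-21 26 111.01264015903047 [135.92 109.5   67.23]
-18 28 111.25072235428851 [143.82 125.25  98.04]
-15 22 119.98243110552698 [184.64 184.73 181.77]
-12 26 120.4368744545857 [207.   212.08 214.96]
-9 24 120.97164333424395 [207.33 212.04 214.83]
-6 26 119.86803909769537 [201.73 206.38 209.92]
-3 27 119.55063864531782 [198.59 203.15 206.19]
0 25 119.49368021141956 [206.04 211.4  214.08]
3 23 118.85588543077314 [184.65 188.35 191.17]
6 24 106.77176332533955 [139.12 139.12 142.33]
9 27 105.81636973376033 [96.59 95.67 99.22]
12 28 122.59333953401784 [72.61 74.14 79.71]
15 26 122.51809586582607 [72.19 74.04 80.65]
18 21 122.35851383234177 [92.19 92.9  97.71]
side ram 0.66 [577.56 193.58 110.57]
side plug_8way 0.46 [579.65 210.21 104.1 ]
side plug_sockets 0.62 [576.24 202.53 107.31]
20.5667 [480.09  56.36 119.36] ft [ -0.8  -12.33   1.23] open -0.2 5.7879725634120405 yang -3.213599835484418 tilt [ 0.   -0.01 -1.  ] j [ 0.03  0.18  2.05 -0.01  0.91  0.09]
```

View pics/n7.png

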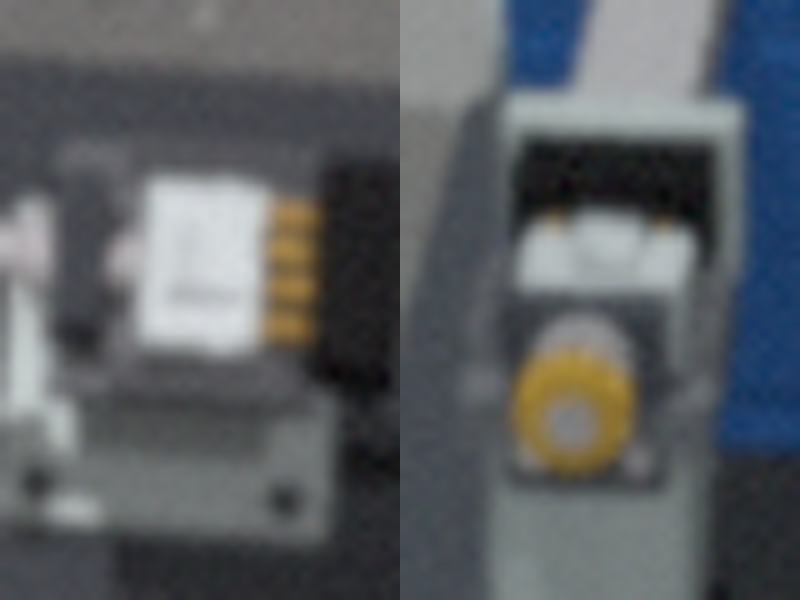

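The plug's back sits at the screw and the brass pins touch its front. I'll add one tiny step to get a force reading while moving.

```bash
python3 -m inch '[[[1,0.02,0,0,0]]]'| grep -E "clock|tcp_pos|ft_"; python3 -m inch '[[[1,0.02,0,0,0]]]'| grep -E "clock|tcp_pos|ft_"
```

```text
clock: 20.65
tcp_pos: [480.1, 56.4, 119.3]
ft_force: [0.3, -15.0, 1.1]
clock: 20.73
tcp_pos: [480.1, 56.5, 119.3]
ft_force: [-0.9, -14.7, -0.2]
```

```bash
python3 -m inch '[[[1,-0.3,0,0,0],[1,-0.5,0,0,0],[1,0,0,-1,0],[1,0,0,-3,0],[1,0,0,-3,0],[1,0,0,-2,0],[1,0,0,0,0],[1,0,0,0,0],[1,0,0,0,0],[1,0,0,0,0],[1,0,0,0,0],[1,0,0,0,0]]]'
python3 - <<'E'
from h import *
np.set_printoptions(precision=2,suppress=True)
ang=np.radians(-3.4);yv=np.array([-np.sin(ang),np.cos(ang)]);xv=np.array([yv[1],-yv[0]])
c=get_calibration("top");im,d=grab_frame("top")
K=np.mgrid[200:270,290:390];u,v=K[1].ravel(),K[0].ravel();P=px(c,d,u,v);rgb=im[v,u].astype(int)
L=np.stack([(P[:,:2]-[576.5,215])@xv,(P[:,:2]-[576.5,215])@yv,P[:,2]],-1)
k=(rgb.min(1)>170)&(L[:,2]>116)&(L[:,2]<124)&(L[:,1]>-30)&(L[:,1]<12)&(abs(L[:,0])<20)
print(k.sum(),np.percentile(L[k],[2,50,98],axis=0),cv2.minAreaRect(L[k][:,:2].astype(np.float32)))
b=(rgb.max(1)<55)&(L[:,2]>123)&(L[:,2]<129)&(L[:,1]<-10);print("block left edge",np.percentile(L[b][:,1],98))
print(sense()["ft_force"])
E
```

```text
clock: 21.73
tcp_pos: [478.5, 52.4, 207.5]
tcp_rot: [-0.001, 0.728, 0.686, -0.001]
ft_force: [-0.4, -0.9, 0.2]
opening: 0.0
finger_force: 0.0
180 [[-13.98 -13.66 116.45]
 [ -1.71  -4.46 119.71]
 [ 11.46   5.25 123.37]] ((-1.4698686599731445, -2.7542238235473633), (22.587440490722656, 27.483816146850586), 89.4853744506836)
block left edge -24.01727740035154
[-0.33 -0.22  1.1 ]
```

```bash
python3 -c "
from plant import finish_job
print(finish_job())"
```

```text
the job is handed in; nothing more can be done
None
```

I've handed the job in. The eight-way plug is in the nest, contacts towards the pins and back against the backstop screw, held with about 13 N (estimated from the wheel torque, not measured directly). The arm is clear, and the other plug, the tester and the screwdriver were not touched.

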